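Close the bread bin lid with the hook pole

TASK

The bread bin's lid cannot shut because the tall pepper mill stands in the bin: lift the mill out and stand it upright on the pale table mat, beside the salt shaker. Then take the hook pole, put its hook through the steel ring on the edge of the raised lid and draw the lid fully shut, keeping the hook in the ring until it is down; unhook and lay the pole flat on the open worktop. Never touch the lid or its ring with the gripper, and leave everything else standing where it is.

Things in the scene. Friction and masses are not known exactly. Their poses are not given: they have to be found in the camera images.
- bin: white bread bin with a wooden floor, fixed to the worktop, 120 (x) by 270 (y) by 120 high, walls 8 thick, inner floor 12 above the worktop; origin under its centre, x towards its far side (where the lid is hinged), y along the hinge, z up. Three things stand in it in a row along y, about 80 apart, in any order.
- lid (a joint): angle of the bin's wooden lid (board 125 long, 276 wide, 11 thick): 0 is fully shut on the rim, it stands open at 1.6 to 1.8, just past upright; 1.9 is the stop. The hinge is stiff: the lid stays at any angle; about 1 to 3 N at the ring moves it.
- lid_hinge (a point): middle of the hinge line of the lid (along the bin's y), at the bin's far rim: 60 along the bin's +x from its origin, 121 above the worktop.
- eye (a point): centre of the steel ring on the middle of the lid's free edge: 40 inner, 54 outer diameter; its hole runs along the bin's y, so a hook enters sideways. At lid angle a it lies from lid_hinge at 148*(-cos a)+5.5*sin a along the bin's x and 148*sin a+5.5*cos a in height. When shut it juts out in front of the bin at rim height.
- pole: loose hook pole, 180 long, 0.12 kg, lying flat: brown wooden handle (x=-65 to 25; 20 wide, 14 high), then a steel rod 9 thick, axis 7 above the underside, to x=105, where the hook bar, 9 thick, turns square to -y for 36 and ends in an 8 long return to -x. Origin on the underside, near the centre of mass: grip there, across y; x points to the hook, z up.
- hook (a point): middle of the hook's cross bar: at x=105, y=-18, z=7 in the pole's frame; this is what goes in the ring.
- mill: dark wooden pepper mill, 58 diameter at the foot, 170 tall, 0.18 kg, stands in the bin and rises above its rim; origin under its centre, z up. Its rounded head, 49 diameter, from 123 to 159 above the foot, is the place to grip.
- mat: plain pale table mat, fixed flat on the worktop, 228 (its x) by 185 (its y), 8 thick; origin under its centre.
- salt_shaker: salt shaker standing on one half of the mat, 44 diameter, 90 tall; origin under its centre. Leave it.
- honey_jar: honey jar in the bin, 64 diameter, 84 tall, below the rim; origin under its centre. Leave it.
- spice_jar: spice jar in the bin, 45 diameter, 106 tall, below the rim; origin under its centre. Leave it.
- canister: cream canister with lid and knob beside the bin, 102 diameter, 140 tall; origin under its centre. Leave it.
- bean_tin: food tin at the bin's other side, 75 diameter, 110 tall; origin under its centre. Leave it.
- balm_pot: flat round pot in front of the bin, 90 diameter, 32 high; origin under its centre. Leave it.
Not all that is in view belongs to the job. Of the things shaped like the mill, the wooden one is meant.

How it is judged:
By the outcome, as a careful person would: the job done as asked, in the order asked, and still so for the second after the job is handed in, with the robot touching nothing.
It also fails if it takes over 72 s, if anything falls off the work surface, if the arm or the gripper's body presses on something with over 40 N, if the wrist force passes 120 N, or if a joint passes its speed limit or range.

ROBOT

A 6-joint arm with a two-finger parallel gripper is mounted at the origin on a cart in front of the work surface, level with it; the furniture and walls round the work are solid. World frame = base frame: x ahead of the robot, y to its left, z up, the work surface at z = 0. Lengths are in m, angles in rad, forces in N, time in s.
With the tool pointing down it reaches from about 0.275 to 0.875 m from the base axis. Payload 12.5 kg.
Tool frame: the origin (TCP) lies on the centre line of the jaws, within the pads' length; the fingertips stand r.finger_overhang ahead of it and the grasp point (between the pads) lies 3 mm ahead of it (r.finger_overhang is the distance from the TCP to the fingertips, in m); z points along the fingers, y is the line along which they close (so a half turn about z gives the same grasp; the last joint's range is limited). The gripper opens to 85 mm and grips with 20 to 120 N. Pads are 22 mm wide; open, the fingers measure 114 mm over their backs; the gripper's body (76 mm by 85 mm) begins 54 mm behind the grasp point. The pads swing forward as they close: fully open they stand 13 mm farther back than shut.
Start: joints at [-1.245, 0.351, 1.652, -0, 1.139, -0.085], TCP at [0.22, -0.504, 0.253] pointing down, gripper open.
Joint ranges: [-2.75, 2.75], [-0.79, 2.1], [0.01, 2.65], [-1.57, 4.71], [0.07, 3.14], [-2.87, 2.87]. Speed limits (rad/s): [2.22, 2.22, 2.79, 3.14, 3.14, 3.14].

INTERFACE

Orientations are given as a unit quaternion [x, y, z, w].
In Python, from cell import r, optics gives the robot as it stands. The module is installed in compiled form; this text tells all that it offers. Calls block until the motion is done:
- r.move_to(position, orientation): joint-space move of the TCP to a pose.
- r.move_linear(position, rot=None, vel=0.15): straight line of the TCP; rot=None keeps the orientation; vel is the mean speed in m/s.
- r.set_joints(angles): joint-space move.
- r.set_gripper(opening, squeeze=None): opening from 0.0 (shut) to 1.0 (fully open); squeeze is the grip in N (None keeps the last); returns when the fingers have stopped.
- r.sleep(seconds).
- r.inverse_kinematics(position, orientation): joint angles nearest the present ones, or None.
- optics.get_image(name): name is "side" or "top" or "wrist"; returns a dict with "pixels" (420x560x3 uint8, red, green, blue), "depth" (420x560 float32, m along the optical axis (not along the pixel's ray), 0 where there is no reading), "fx", "fy", "cx", "cy" (pixels), "camera_from_world" (4x4, takes a point from world to camera coordinates); the wrist camera has in their place "mount" (4x4, takes a point from camera to tool coordinates, whose origin is the TCP and whose axes are the flange's). Camera axes: x right, y down, z forward; pixel columns grow to the right and rows downward; lengths in m; the calibration is good to about 2 mm. The wrist camera is an equidistant fisheye: a pixel r from the principal point sees the ray r / f radians off the axis. A picture is of the moment at which its call begins: read the wrist's pose just before it.
A pose or a line that the arm cannot do raises r.PlanningError and nothing moves.
- r.hand_in(): hands the job in; it is judged then, once.
Readings, each from a call of its own:
- r.current_t(): time.
- r.current_q(): joint angles.
- r.current_qvel(): joint speeds.
- r.current_effort(): joint torques, N m.
- r.current_tool_pos(): TCP position.
- r.current_ee_rot(): TCP orientation.
- r.current_contact_force(): force on the tool from outside, world axes, zero at the start.
- r.current_torque(): the same for the moment, N m.
- r.current_opening(): opening from 0.0 (shut) to 1.0 (fully open).
- r.current_finger_force(): force on a finger pad.
Only numpy, scipy, OpenCV 4.12 (cv2) and the standard library are available. Lean on these libraries where they do the work, as an engineer would, in place of code of your own. Each camera call takes 0.05 s, during which the arm holds its last target. There are 200 camera calls.

## Working session

There is one attempt and no reset: what is moved stays moved. The work goes in short steps, each a Python script; the robot and the scene stay as the last script left them, time stands still between calls to the robot, and variables do not carry over. Pictures are saved under pics/ and viewed, at most 13 in all, crops included, and the job is handed in when it is done.

```bash
mkdir -p pics
cat > h.py <<'E'
import numpy as np, cv2
from cell import r, optics
def snap(n,f=None):
    d=optics.get_image(n)
    if f: cv2.imwrite('pics/'+f,cv2.cvtColor(d['pixels'],cv2.COLOR_RGB2BGR))
    return d
def cloud(d):
    v,u=np.mgrid[0:420,0:560]; z=d['depth']
    p=np.stack([(u-d['cx'])/d['fx']*z,(v-d['cy'])/d['fy']*z,z],-1)
    T=np.linalg.inv(d['camera_from_world'])
    return p@T[:3,:3].T+T[:3,3]
E
python3 - <<'E'
from h import *
import pickle
for n in('side','top'):
    d=snap(n,n+'0.png'); pickle.dump(d,open(n+'0.pkl','wb')); print(n,d['fx'],np.linalg.inv(d['camera_from_world']).round(3).tolist())
print(r.finger_overhang,r.current_ee_rot(),r.current_t())
E
```

```text
side 491.09612776949103 [[-0.488, -0.71, 0.508, -0.2], [-0.873, 0.394, -0.287, 0.414], [0.004, -0.584, -0.812, 1.326], [0.0, 0.0, 0.0, 1.0]]
top 401.8402525292931 [[0.025, -0.984, 0.178, 0.384], [-0.999, -0.02, 0.026, -0.013], [-0.022, -0.179, -0.984, 1.121], [0.0, 0.0, 0.0, 1.0]]
0.022 [ 9.78980753e-01  2.03952048e-01 -5.89939796e-05 -4.93614515e-04] 0.1
```

View pics/side0.png

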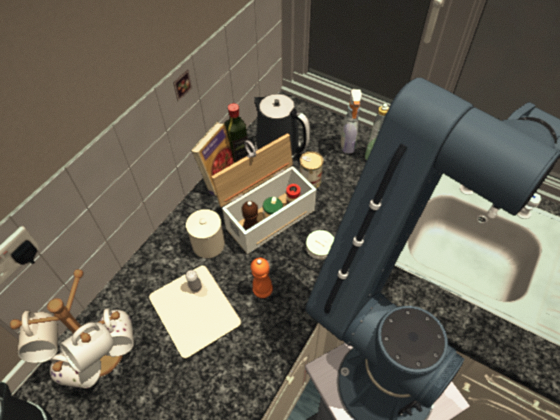

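View pics/top0.png

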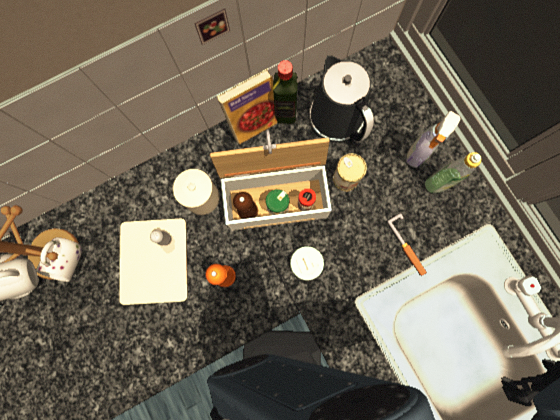

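The side view shows the robot, and the bin with its lid raised at about (265,185). In the top view the bin is at (275,195), the mat at (153,260) with the salt shaker at (160,237), the pole at (390–425, 215–272), and the ring at (268,145).

Two things are mill-shaped: a dark brown one in the bin at top (246,204) / side (250,212), and an orange-red one on the worktop at top (221,275) / side (261,275). The dark wooden one in the bin fits the description. I'll confirm this in a crop.

Run:
```python
from h import *
import pickle
s=pickle.load(open('side0.pkl','rb'));t=pickle.load(open('top0.pkl','rb'))
f=lambda d,a,b,c,e:cv2.resize(cv2.cvtColor(d['pixels'][b:e,a:c],cv2.COLOR_RGB2BGR),(400,400),interpolation=cv2.INTER_CUBIC)
cv2.imwrite('pics/crop1.png',np.hstack([f(s,190,130,330,310) if 0 else f(s,190,130,330,270),f(t,190,120,350,280)]))
cv2.imwrite('pics/crop2.png',cv2.resize(cv2.cvtColor(t['pixels'][190:300,360:470],cv2.COLOR_RGB2BGR),(550,550),interpolation=cv2.INTER_CUBIC))
P=cloud(t);S=cloud(s)
hsv=cv2.cvtColor(t['pixels'],cv2.COLOR_RGB2HSV)
for n,(u,v) in dict(millhead=(246,204),mat=(153,260),salt=(160,237),honey=(278,203),spice=(307,198),can=(195,190),tin=(350,165),pot=(307,264),lid=(250,158),ring=(268,145),handle=(412,258),rod=(401,235),hook=(390,220)).items(): print(n,P[v,u].round(3),hsv[v,u])
# mat
def rect(m): 
    q=P[m][:,:2].astype(np.float32); return [np.round(x,4) for x in cv2.minAreaRect(q)],len(q),np.median(P[m][:,2]).round(4)
u,v=np.meshgrid(range(560),range(420)); box=lambda a,b,c,d:(u>a)&(u<c)&(v>b)&(v<d)
z=P[...,2]
m=box(105,205,200,315)&(z>.003)&(z<.014)&(hsv[...,2]>150); print('mat',rect(cv2.erode(m.astype(np.uint8),np.ones((2,2)))>0))
m=box(205,150,345,235)&(z>.112)&(z<.126)&(hsv[...,1]<60)&(hsv[...,2]>120)
n,l,st,_=cv2.connectedComponentsWithStats(m.astype(np.uint8)); m=l==1+np.argmax(st[1:,4]); print('bin rim',rect(m))
# lid plane
m=box(200,130,340,185)&(z>.135)&(hsv[...,1]>60)&(hsv[...,0]<25)&(P[...,0]<.75); q=P[m]; c=q.mean(0); w=np.linalg.svd(q-c)[2][2]; print('lid',c.round(3),w.round(3),len(q),q.min(0).round(3),q.max(0).round(3))
# mill head both views
for nm,Q in(('top',P),('side',S)):
    m=(np.linalg.norm(Q[...,:2]-P[204,246,:2],axis=-1)<.045)&(Q[...,2]>.13); q=Q[m]
    if len(q)>10:
        A=np.c_[2*q,np.ones(len(q))]; x=np.linalg.lstsq(A,(q**2).sum(1),rcond=None)[0]; print(nm,len(q),q.min(0).round(3),q.max(0).round(3),x[:3].round(3),q[:,2].max())
```

```text
millhead [0.575 0.088 0.168] [ 10 186 114]
mat [0.443 0.358 0.007] [ 27  33 253]
salt [0.498 0.316 0.091] [ 19  58 232]
honey [0.593 0.012 0.097] [ 62 141 143]
spice [ 0.603 -0.062  0.12 ] [ 20  86 158]
can [0.617 0.224 0.127] [ 29  26 253]
tin [ 0.695 -0.173  0.11 ] [ 26  20 252]
pot [ 0.441 -0.068  0.029] [ 50   3 255]
lid [0.678 0.079 0.21 ] [ 16 153 162]
ring [0.684 0.033 0.284] [ 15  53 206]
handle [ 0.464 -0.353  0.016] [ 13 173 240]
rod [ 0.528 -0.329  0.004] [21 65 79]
hook [ 0.568 -0.297  0.014] [ 18  43 248]
mat ([array([0.4421, 0.3571]), array([0.2259, 0.1842]), np.float64(5.0087)], 4723, np.float64(0.0082))
bin rim ([array([0.612 , 0.0191]), array([0.121 , 0.2699]), np.float64(8.6129)], 969, np.float64(0.1198))
lid [0.682 0.029 0.203] [0.959 0.152 0.238] 2660 [ 0.384 -0.107  0.135] [0.721 0.168 1.121]
top 332 [0.562 0.075 0.131] [0.61  0.122 0.183] [0.586 0.098 0.15 ] 0.18270976300385622
side 259 [0.557 0.076 0.13 ] [0.602 0.125 0.188] [0.584 0.1   0.151] 0.18803323394444327
```

View pics/crop1.png

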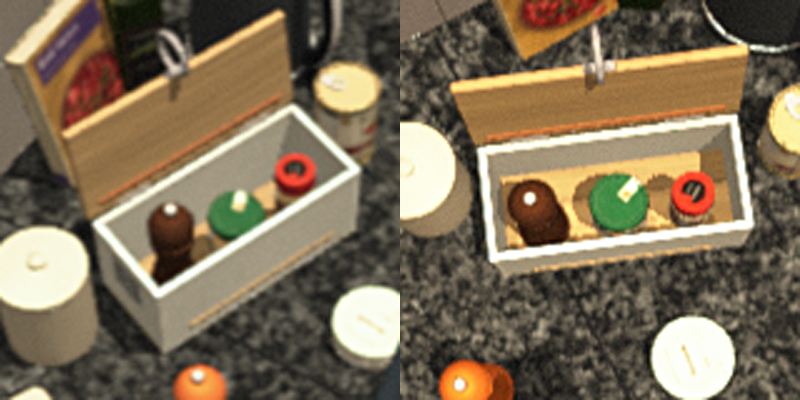

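View pics/crop2.png

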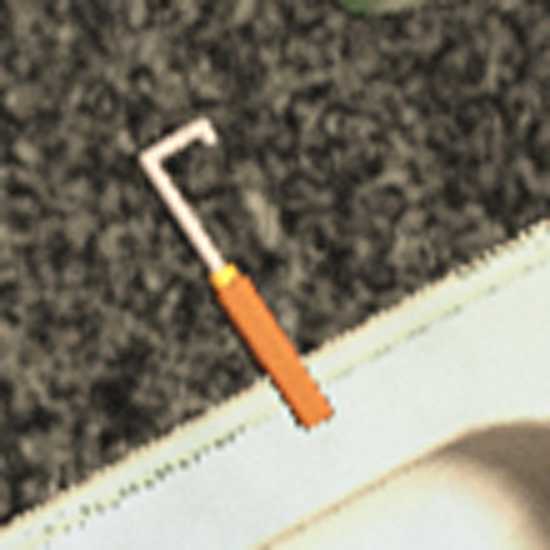

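The crop confirms it: the thing in the bin's left end is dark brown wood, and the orange-red one outside is the decoy. The pole's hook turns towards -y (right in the image), and the end of its handle overlaps the sink ledge.

```bash
cat >> h.py <<'E'
from scipy.spatial.transform import Rotation as R
yb=np.deg2rad(8.6); C=np.array([.612,.0191,0]); X=np.array([np.cos(yb),np.sin(yb),0]); Y=np.array([-np.sin(yb),np.cos(yb),0]); Z=np.array([0,0,1.])
H=C+.06*X+.121*Z
eye=lambda a:H+(-.148*np.cos(a)+.0055*np.sin(a))*X+(.148*np.sin(a)+.0055*np.cos(a))*Z
down=lambda th:(R.from_euler('z',th)*R.from_euler('x',np.pi)).as_quat()
def ray(d,u,v,z):
    T=np.linalg.inv(d['camera_from_world']); k=T[:3,:3]@[(u-d['cx'])/d['fx'],(v-d['cy'])/d['fy'],1]
    return T[:3,3]+k*(z-T[2,3])/k[2]
E
python3 - <<'E'
from h import *
import pickle
s=pickle.load(open('side0.pkl','rb'));t=pickle.load(open('top0.pkl','rb'))
P=cloud(t);S=cloud(s)
for nm,Q,d in(('t',P,t),('s',S,s)):
    hs=cv2.cvtColor(d['pixels'],cv2.COLOR_RGB2HSV)
    b=np.stack([(Q-C)@X,(Q-C)@Y,Q[...,2]],-1)
    m=(abs(b[...,1])<.13)&(b[...,0]>.045)&(b[...,0]<.11)&(b[...,2]>.14)&(b[...,2]<.24)&(hs[...,1]>60)
    k=np.polyfit(b[m][:,2],b[m][:,0],1); print(nm,'lid',m.sum(),'a',np.pi/2+np.arctan(k[0]),'x at .121',np.polyval(k,.121))
    m=(abs(b[...,1])<.03)&(b[...,0]>.03)&(b[...,0]<.13)&(b[...,2]>.268)&(b[...,2]<.31); print('ring pts',m.sum(),b[m].min(0).round(3),b[m].max(0).round(3),b[m].mean(0).round(3))
hs=cv2.cvtColor(t['pixels'],cv2.COLOR_RGB2HSV)
m=np.zeros((420,560),bool); m[235:285,385:435]=1; m&=(hs[...,1]>140)&(hs[...,0]<18)&(hs[...,2]>120)
v,u=np.nonzero(m); q=np.array([ray(t,a,b,.012) for a,b in zip(u,v)])[:,:2]
rr=cv2.minAreaRect(q.astype(np.float32)); print('handle',len(q),rr, q.mean(0))
_,_,w=np.linalg.svd(q-q.mean(0)); w=w[0]*np.sign(w[0][0]); print('dir',w,np.arctan2(w[1],w[0]))
pr=(q-q.mean(0))@w; print('ext',pr.min(),pr.max())
print('corner',ray(t,390,221.4,.007),'tip',ray(t,401.2,214.8,.007),'hend',ray(t,423.4,273.6,.012))
print('ledge z',np.median(P[280:290,400:412,2]),np.median(P[262:270,425:432,2]),'counter',np.median(P[235:245,375:390,2]),'handle z',np.median(P[m][:,2]))
print('salt',ray(t,160,237,.085)); 
for n,(x,y),h in(('salt',(.498,.316),.05),('decoy',(.43,.15),.1)):
    q=P[(np.hypot(P[...,0]-x,P[...,1]-y)<.06)&(P[...,2]>h)]; print(n,(q.min(0)+q.max(0))[:2]/2,q[:,2].max(),len(q))
print(optics.get_image('wrist')['mount'].round(3).tolist())
E
```

```text
t lid 2116 a 1.728519675091949 x at .121 0.05975595342759765
ring pts 73 [ 0.061 -0.003  0.269] [0.108 0.004 0.296] [0.081 0.    0.287]
s lid 1929 a 1.729085862047592 x at .121 0.05855442494516197
ring pts 45 [ 0.059 -0.003  0.268] [0.111 0.008 0.299] [0.08  0.003 0.286]
handle 232 ((0.46289485692977905, -0.3593290150165558), (0.09474243968725204, 0.019498776644468307), 31.35835838317871) [ 0.46119921 -0.36028285]
dir [0.85288168 0.52210425] 0.5493163132377662
ext -0.04543709151474178 0.04932933445480793
corner [ 0.56547836 -0.2989197   0.007     ] tip [ 0.58482521 -0.33051371  0.007     ] hend [ 0.42337189 -0.38394907  0.012     ]
ledge z 0.0015422435142410373 0.0016640402841729962 counter 0.00012840576581130136 handle z 0.013588810978068189
salt [0.4989563  0.31835159 0.085     ]
salt [0.50256465 0.3257743 ] 0.10215688609257612 218
decoy [0.40717611 0.1579375 ] 0.1736189493437007 353
[[-0.0, -0.963, -0.271, 0.069], [1.0, -0.0, -0.0, -0.001], [0.0, -0.271, 0.963, -0.122], [0.0, 0.0, 0.0, 1.0]]
```

Run:
```python
from h import *
th=yb+np.pi; q=down(th); m=np.array([.585,.099])
r.move_to([*m,.34],q)
r.move_linear([*m,.156],vel=.12)
print('F',r.current_contact_force().round(2) if hasattr(r.current_contact_force(),'round') else r.current_contact_force())
r.set_gripper(0.0,60); print(r.current_opening(),r.current_finger_force(),r.current_contact_force())
r.move_linear([*m,.345],vel=.15)
print(r.current_opening(),r.current_contact_force(),r.current_t())
s=snap('side');t=snap('top')
cv2.imwrite('pics/lift.png',cv2.resize(cv2.cvtColor(np.hstack([s['pixels'][80:360,130:400],t['pixels'][80:360,130:400]]),cv2.COLOR_RGB2BGR),(800,415)))
```

```text
F [ 0.18  0.45 -0.24]
0.5359224283221796 61.373056647134945 [-0.45834619 -1.62972638  5.75920516]
0.5378415725665799 [-0.59880329 -0.02826041 -2.26177385] 6.225
```

View pics/lift.png

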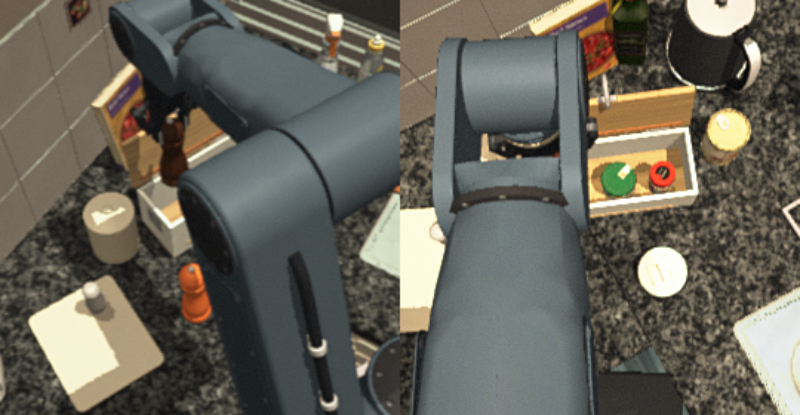

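The side view shows the mill (dark, at about (175,150) in the crop) hanging upright in the gripper clear of the bin. The top view shows the jars undisturbed. Next I'll place it on the free half of the mat.

Run:
```python
from h import *
p=np.array([.393,.341])
r.move_linear([*p,.345],vel=.2)
r.move_linear([*p,.175],vel=.15)
f0=r.current_contact_force()[2]
z=.156
while z>.147:
    r.move_linear([*p,z],vel=.05); f=r.current_contact_force()[2]-f0; print(round(z,4),f)
    if f>1.5: break
    z-=.0015
r.set_gripper(1.0); r.sleep(.2)
r.move_linear([*p,.33],vel=.15)
print(r.current_t())
# toward pole
th=.5493; d=np.array([np.cos(th),np.sin(th)])
r.move_to([.48,-.34,.30],down(th))
s=snap('side'); t=snap('top')
cv2.imwrite('pics/placed.png',cv2.resize(cv2.cvtColor(np.hstack([s['pixels'][150:370,130:340],t['pixels'][130:350,100:310]]),cv2.COLOR_RGB2BGR),(800,415)))
w=snap('wrist','wr.png'); print(r.current_t())
P=cloud(s); q=P[(np.hypot(P[...,0]-p[0],P[...,1]-p[1])<.05)&(P[...,2]>.12)]; print('mill',len(q),(q.min(0)+q.max(0))/2,q[:,2].max() if len(q) else 0)
```

```text
0.156 -0.0640977133419276
0.1545 -0.229932929400408
0.153 0.7379062629561579
0.1515 12.336006217094159
12.6
15.1917
mill 342 [0.3915349  0.34147988 0.15121426] 0.1813732406139663
```

View pics/placed.png

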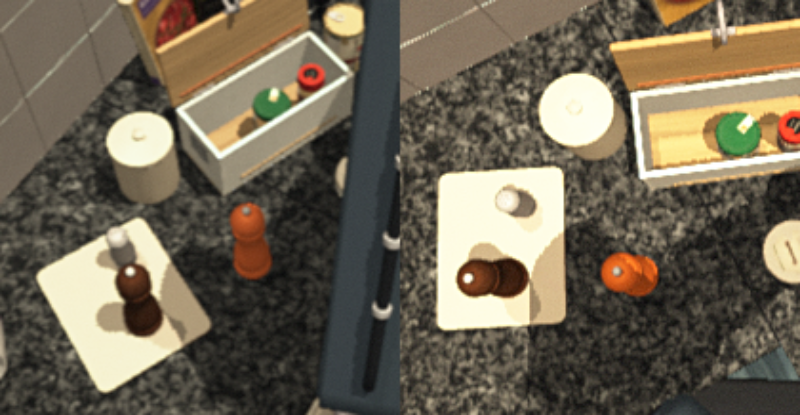

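The mill stands upright on the mat's free half (top crop (490,278)), with the salt shaker at (513,203) untouched. Next is the pole.

Run:
```python
from h import *
th=.547; o=[.478,-.351]; q=down(th)
r.set_gripper(.5)
r.move_to([*o,.12],q); r.move_linear([*o,.045],vel=.12); r.move_linear([*o,.0265],vel=.04)
print(r.current_contact_force())
r.set_gripper(0,100); print(r.current_opening(),r.current_finger_force(),r.current_contact_force())
r.move_linear([*o,.20],vel=.15); print(r.current_opening(),r.current_tool_pos(),r.current_t())
w=snap('wrist','wp.png'); t=snap('top'); s=snap('side')
import pickle; pickle.dump((w,t,s,r.current_tool_pos(),r.current_ee_rot()),open('pole.pkl','wb'))
print(w['fx'],w['cx'],w['cy'])
f=lambda d,a,b,c,e:cv2.resize(cv2.cvtColor(d['pixels'][b:e,a:c],cv2.COLOR_RGB2BGR),(400,400),interpolation=cv2.INTER_CUBIC)
cv2.imwrite('pics/pole.png',np.hstack([f(w,140,0,560,420),f(t,360,160,480,280)]))
```

```text
[-0.20532298 -0.58276142  0.9031315 ]
0.19859948670017483 98.60448718070984 [-1.09767962  0.44508112  4.93501954]
0.1941863419432124 [ 0.47767505 -0.35072873  0.19908346] 19.475
325.19226210127806 281.4642269213338 210.15636802998475
```

View pics/pole.png

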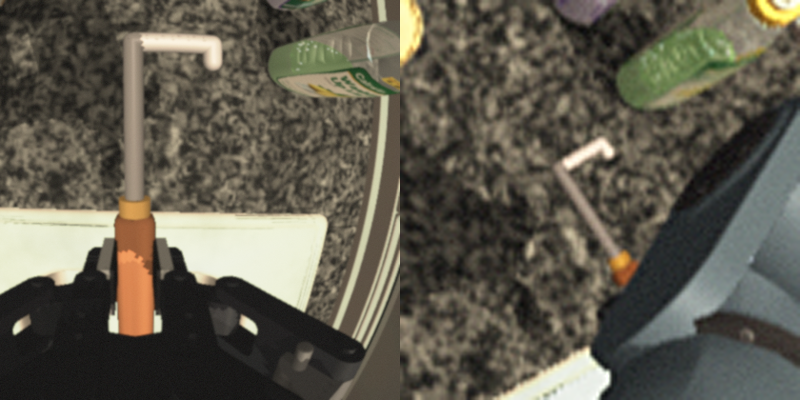

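The wrist view shows the pole held straight, with the rod from (135,200) to (133,40) and the hook bar from (133,40) to (215,45). I'll turn that into tool coordinates, using the depth image.

Run:
```python
from h import *
import pickle
w,t,s,p,q=pickle.load(open('pole.pkl','rb'))
M=w['mount']; v,u=np.mgrid[0:420,0:560]
dx,dy=u-w['cx'],v-w['cy']; rr=np.hypot(dx,dy)+1e-9; a=rr/w['fx']; z=w['depth']
Q=np.stack([dx/rr*np.tan(a)*z,dy/rr*np.tan(a)*z,z],-1)@M[:3,:3].T+M[:3,3]
m=(Q[...,2]<.04)&(Q[...,2]>-.03)&(v<215)&(u>250)&(u<400)
b=Q[m&(Q[...,0]>.05)]; print(len(b),b.min(0).round(4),b.max(0).round(4))
rod=Q[m&(Q[...,0]>.04)&(Q[...,0]<.09)&(abs(Q[...,1])<.015)]; print('rod',len(rod)); print(np.polyfit(rod[:,0],rod[:,1],1),np.polyfit(rod[:,0],rod[:,2],1))
bar=Q[m&(Q[...,0]>.097)]; print('bar',np.median(bar,0),len(bar)); print(np.percentile(bar,[2,98],axis=0).round(4))
# top & side points of the bar at tool height, via depth
for n,d in(('top',t),('side',s)):
    W=(cloud(d)-p)@R.from_quat(q).as_matrix(); k=(W[...,0]>.05)&(W[...,0]<.13)&(abs(W[...,1])<.06)&(abs(W[...,2])<.05)
    k=W[k]; print(n,len(k)); 
    if len(k): print(k.min(0).round(4),k.max(0).round(4),np.median(k,0).round(4))
print(p,R.from_quat(q).as_matrix().round(3).tolist())
```

```text
4657 [ 0.05   -0.0058  0.0121] [0.1082 0.0394 0.0207]
rod 2414
[-0.00717007 -0.00057149] [0.00175518 0.01539425]
bar [0.10225061 0.01603341 0.01541721] 2134
[[ 0.0975 -0.0048  0.0136]
 [ 0.1074  0.0373  0.0186]]
top 167
[ 0.0509 -0.0062  0.012 ] [0.1091 0.0379 0.0233] [0.0963 0.0011 0.0166]
side 0
[ 0.47779168 -0.35082464  0.1992494 ] [[0.854, 0.52, -0.001], [0.52, -0.854, 0.001], [-0.0, -0.001, -1.0]]
```

```bash
cat >> h.py <<'E'
hk=lambda p:p-.103*X+.017*Y+.0197*Z   # TCP for hook mid at p, tool down(yb)
E
python3 - <<'E'
from h import *
a=1.729; e=eye(a)+.004*X; q=down(yb)
r.move_linear([.478,-.351,.38],vel=.25)
r.move_to(hk(e+.065*Y+.11*Z),q)
r.move_linear(hk(e+.065*Y),vel=.15)
f0=np.array(r.current_contact_force()); print(r.current_t(),f0)
r.move_linear(hk(e+.03*Y),vel=.1); print(np.array(r.current_contact_force())-f0)
r.move_linear(hk(e),vel=.06); print(np.array(r.current_contact_force())-f0,r.current_t(),r.current_tool_pos()-hk(e))
w=snap('wrist'); s=snap('side')
f=lambda d,a,b,c,e:cv2.resize(cv2.cvtColor(d['pixels'][b:e,a:c],cv2.COLOR_RGB2BGR),(400,400),interpolation=cv2.INTER_CUBIC)
cv2.imwrite('pics/hooked.png',np.hstack([f(w,190,0,390,200),f(s,180,80,320,220)]))
E
```

```text
23.0667 [ 0.17774596  0.58956514 -2.1425207 ]
[ 0.20363349 -0.17458469  0.79571234]
[ 0.39528279 -0.98898518  0.56631742] 24.2167 [-1.00935300e-05 -1.05478208e-04 -4.99187752e-05]
```

View pics/hooked.png

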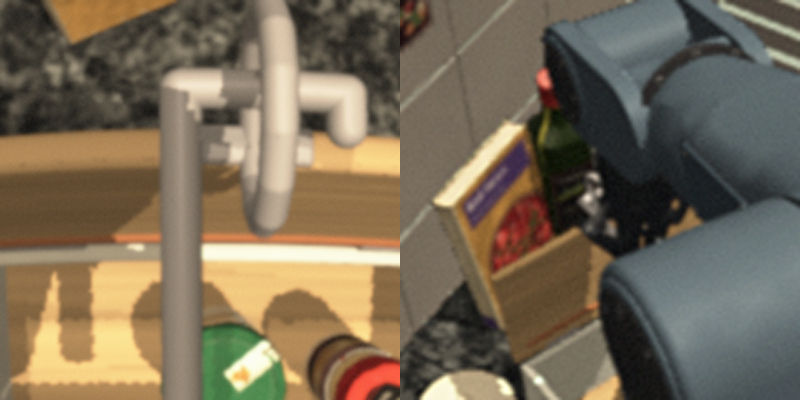

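The wrist view shows the bar (170–360, 90) passing through the ring at (270,110), with the return at (350,120) beyond it. Next I draw the lid down along its arc, watching the force.

Run:
```python
from h import *
f0=np.array(r.current_contact_force())
for i,a in enumerate(np.arange(1.65,-.35,-.08)):
    ac=max(a,-.0)
    p=eye(ac)+.003*Y+(.148*(a-ac))*Z   # below shut: straight down
    if a>.2: p=p+.003*X*np.sin(a)
    r.move_linear(hk(p),vel=.1)
    f=np.array(r.current_contact_force())-f0; ft=[f@X,f@Y,f[2]]
    print(round(a,2),np.round(ft,1),round(r.current_t(),1))
    if np.linalg.norm(f)>12 or (a<.02 and f[2]>6): break
w=snap('wrist'); s=snap('side'); t=snap('top')
import pickle; pickle.dump((w,s,t),open('shut.pkl','wb'))
f=lambda d,a,b,c,e:cv2.resize(cv2.cvtColor(d['pixels'][b:e,a:c],cv2.COLOR_RGB2BGR),(400,400),interpolation=cv2.INTER_CUBIC)
cv2.imwrite('pics/shut.png',np.hstack([f(w,160,0,400,240),f(s,170,110,350,290)]))
```

```text
1.65 [1.2 0.1 0.3] 24.6
1.57 [-0.1 -0.2  0.4] 24.9
1.49 [-0.  -1.2 -0.6] 25.1
1.41 [ 0.  -0.5  0.1] 25.4
1.33 [-0.6 -1.3  0.2] 25.7
1.25 [-0.2 -0.8  0.7] 25.9
1.17 [-0.6 -0.4  0.3] 26.2
1.09 [-0.1 -0.2  0.4] 26.5
1.01 [-0.2 -0.4  0.1] 26.7
0.93 [ 0.6 -0.2  0.6] 27.0
0.85 [ 0.6 -0.6  1. ] 27.3
0.77 [-0.5 -0.9  0.2] 27.5
0.69 [ 0.7 -0.6  0.2] 27.8
0.61 [ 0.8 -0.3 -0.1] 28.1
0.53 [ 0.7 -0.7  0.7] 28.3
0.45 [ 0.4 -0.1 -0.5] 28.6
0.37 [ 0.4 -0.5 -0.6] 28.9
0.29 [ 0.4 -0.2  1.1] 29.1
0.21 [0.4 0.8 0.4] 29.4
0.13 [ 0.3 -0.   0.8] 29.7
0.05 [ 0.9  1.  -0.3] 29.9
-0.03 [ 0.8 -0.3 -0. ] 30.2
-0.11 [-0.4 -0.6  1.5] 30.5
-0.19 [-0.4 -2.2  6. ] 30.7
-0.27 [-2.1  1.5  3.2] 31.0
```

View pics/shut.png

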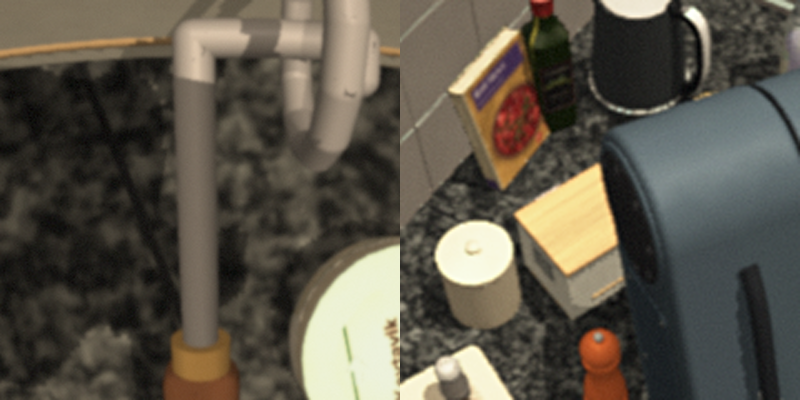

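```bash
cat >> h.py <<'E'
def wcloud(w):
    v,u=np.mgrid[0:420,0:560]; dx,dy=u-w['cx'],v-w['cy']; rr=np.hypot(dx,dy)+1e-9; a=rr/w['fx']; z=w['depth']
    return np.stack([dx/rr*np.tan(a)*z,dy/rr*np.tan(a)*z,z],-1)@w['mount'][:3,:3].T+w['mount'][:3,3]
def lid(d):
    Q=cloud(d); hs=cv2.cvtColor(d['pixels'],cv2.COLOR_RGB2HSV)
    b=np.stack([(Q-C)@X,(Q-C)@Y,Q[...,2]],-1)
    m=(abs(b[...,1])<.13)&(b[...,0]>-.06)&(b[...,0]<.055)&(b[...,2]>.11)&(b[...,2]<.2)&(hs[...,1]>60)
    k=np.polyfit(b[m][:,0],b[m][:,2],1); return m.sum(),-np.arctan(k[0]),np.polyval(k,[-.06,.06])
E
python3 - <<'E'
from h import *
import pickle
w,s,t=pickle.load(open('shut.pkl','rb'))
for d in(s,t): print('lid',lid(d))
Q=wcloud(w)
for v,u in((200,279),(150,279),(100,278),(50,277),(22,277),(22,300),(22,320),(23,345)): print(v,u,Q[v,u].round(4))
print(r.current_tool_pos(),hk(eye(0)))
E
```

```text
lid (np.int64(1068), np.float64(-0.0012220500971998759), array([0.13377743, 0.13392407]))
lid (np.int64(4575), np.float64(-0.0014289118438321812), array([0.13225871, 0.13243018]))
200 279 [ 0.0376 -0.0018  0.0057]
150 279 [ 0.0581 -0.0017  0.0023]
100 278 [ 0.0769 -0.002  -0.0022]
50 277 [ 0.0945 -0.0023 -0.0077]
22 277 [ 0.1044 -0.0023 -0.0094]
22 300 [ 0.1043  0.0055 -0.0102]
22 320 [ 0.1044  0.0123 -0.0107]
23 345 [ 0.1047  0.0211 -0.01  ]
[0.4198051  0.01044235 0.10653412] [0.42060543 0.00734761 0.1462    ]
```

The lid reads fully shut: angle 0.00, top at 0.132. The hook is still in the ring, and the pole has only pitched about 0.24 rad in the grip. Next I'll centre the bar in the ring, back out along +Y, rise and re-measure the pitch.

Run:
```python
from h import *
p=np.array(r.current_tool_pos()); f0=np.array(r.current_contact_force())
p=p+.0145*Z+.002*X; r.move_linear(p,vel=.05); print(np.array(r.current_contact_force())-f0)
for k in range(3):
    p=p+.016*Y; r.move_linear(p,vel=.06); print(np.array(r.current_contact_force())-f0)
Q=wcloud(snap('wrist')); print('past ring? hook tip px', Q[22,330].round(3))
p=p-.04*X; r.move_linear(p,vel=.1); p[2]=.32; r.move_linear(p,vel=.2)
th=.547; r.move_to([.51,-.265,.20],down(th)); print(r.current_t())
w=snap('wrist'); s=snap('side'); t=snap('top'); print(lid(t),lid(s))
Q=wcloud(w); v,u=np.mgrid[0:420,0:560]
m=(Q[...,0]>.045)&(Q[...,0]<.095)&(abs(Q[...,1])<.004)&(abs(Q[...,2])<.03); q=Q[m]; k=np.polyfit(q[:,0],np.array(q[:,2]),1); print(m.sum(),k)
cv2.imwrite('pics/out.png',cv2.cvtColor(np.hstack([t['pixels'][100:320,100:480],s['pixels'][100:320,130:400]]),cv2.COLOR_RGB2BGR))
```

```text
[ 1.51308958 -1.62236207 -3.54631924]
[ 2.21982802 -0.1323155  -4.87068704]
[ 2.87675851 -1.41174581 -3.12093248]
[ 2.11981921 -0.5980209  -4.15627413]
past ring? hook tip px [ 0.106  0.016 -0.006]
35.9583
(np.int64(4574), np.float64(-0.0010927383519391393), array([0.13229177, 0.1324229 ])) (np.int64(2541), np.float64(-0.007362052276890463), array([0.13337071, 0.13425417]))
2367 [-0.19652766  0.01566365]
```

View pics/out.png

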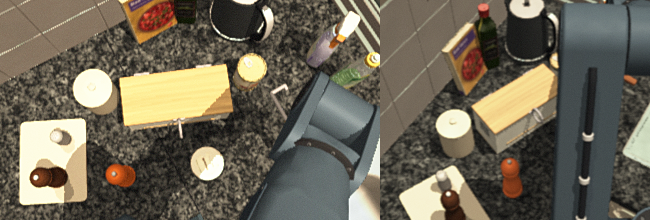

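The top view shows the lid shut with its ring at (180,127) free, and the mill and shaker standing on the mat. I'll lay the pole flat, with the tool tilted to cancel its pitch.

Run:
```python
from h import *
th=.547; b=.194; base=R.from_quat(down(th))
c=[R_ for R_ in (base*R.from_euler('y',s*b) for s in(1,-1))]
px=np.array([np.cos(b),0,-np.sin(b)])
T=min(c,key=lambda k:abs(k.apply(px)[2])); M=T.as_matrix(); print(M@px)
o=np.array([.51,-.265,0]); tgt=lambda za:o+za*Z-M@[0,0,.0202]
r.move_to(tgt(.12),T.as_quat()); r.move_linear(tgt(.03),vel=.12)
f0=r.current_contact_force()[2]
for za in(.012,.010,.009,.008,.0075):
    r.move_linear(tgt(za),vel=.04); f=r.current_contact_force()[2]-f0; print(za,f)
    if f>3: break
r.set_gripper(.5); r.sleep(.2)
r.move_linear(tgt(za)-.1*M[:,2],vel=.12); print(r.current_t())
r.set_joints([-1.245,0.351,1.652,0,1.139,-.085])
s=snap('side'); t=snap('top'); print(r.current_t(),lid(t),lid(s))
f=lambda d,a,b,c,e:cv2.resize(cv2.cvtColor(d['pixels'][b:e,a:c],cv2.COLOR_RGB2BGR),None,fx=1.6,fy=1.6)
cv2.imwrite('pics/end.png',f(t,100,100,500,320))
P=cloud(t); k=(P[...,2]>.006)&(np.hypot(P[...,0]-.52,P[...,1]+.26)<.11)&(P[...,2]<.05); print('pole z',np.percentile(P[k][:,2],[50,95,99]))
```

```text
[ 8.54088745e-01  5.20127307e-01 -9.24358165e-18]
0.012 0.057786913727498
0.01 -0.24547008475291032
0.009 0.9828106488911711
0.008 0.43302134376572865
0.0075 3.106551898322815
40.5083
42.15 (np.int64(4561), np.float64(-0.001117163917362469), array([0.13233086, 0.13246492])) (np.int64(2585), np.float64(-0.005271099687947116), array([0.13343298, 0.13406552]))
pole z [0.01243861 0.01716655 0.01892786]
```

View pics/end.png

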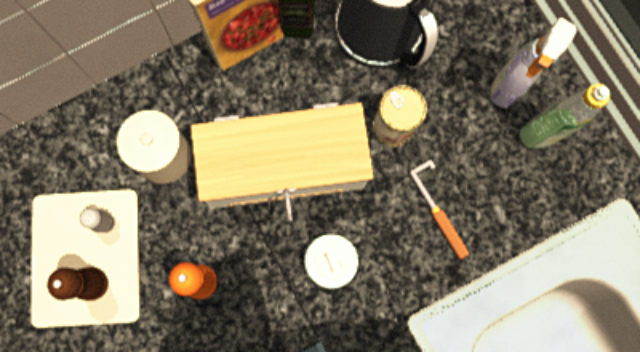

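The final view shows the lid shut, the pole flat on open worktop at (440,210), the mill upright on the mat at (75,283), and everything else in place.

```bash
python3 -c "
from h import *
print(r.hand_in())"
```

```text
the job is handed in; nothing more can be done
None
```

The job is done and handed in at about 42 s: the mill stands on the mat beside the salt shaker, the lid was drawn fully shut by the hook, and the pole lies flat on the open worktop.

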